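Set the hold-down knobs: clamp one end, leave the other a quarter turn off and hold it

TASK

On the hold-down board, first screw the red knob fully home. Then screw the black knob down until it bottoms out, back it off a quarter turn so that the oak strip can still be slid along under the bar, and finish still gripping the black knob there, so that a colleague can set it. Leave the glue bottle, the small oak offcut and the tape measure where they are.

Things in the scene. Friction and masses are not known exactly. Their poses are not given: they have to be found in the camera images.
- board: Hold-down board fixed to the bench: plywood base 200 x 260 x 18 mm, oak strip along its x axis, aluminium bar 40 x 240 x 10 mm across it along its y axis, upper face 48 mm above the bench. Origin under the base's centre at bench height; x points away from the robot (yaw within 30 degrees). The knobs stand on the bar, 90 mm either side of its centre; which colour is on which side varies.
- red_knob: Red round knurled knob, 36 mm across, 26 mm tall, on an upright stud that ends at most 20 mm above the knob's top. Origin: centre of its underside, 62 mm above the bench when fully home on a steel boss 26 mm across, 14 mm tall, that stands on the bar. Clockwise from above screws it down, 5 mm a turn. Captive; stays where left; takes about 0.1 N m; stops hard when home. White mark on its own -x side.
- red_turn (a joint): Turn of the red knob in rad: 0 fully home (bottomed out), growing as it is unscrewed (anticlockwise from above); its underside rises 0.8 mm per rad. Starts between 0.7 and 1.4. At 0 its white mark points square across the bar along the board's -x, the side towards the robot.
- red_knob_top (a point): Centre of the red knob's top face, 26 mm above its underside; turns with the knob.
- black_knob: Black round knurled knob, otherwise exactly like the red one: same size, stud, thread, boss and white mark.
- black_turn (a joint): Turn of the black knob in rad: 0 fully home (bottomed out), growing as it is unscrewed (anticlockwise from above). Starts between 1.9 and 2.9. At 0 its white mark points along the board's -x; backed off a quarter turn (1.57) the mark lies along the bar, pointing along the board's -y (to the robot's right).
- black_knob_top (a point): Centre of the black knob's top face, 26 mm above its underside; turns with the knob.
- glue_bottle: White and blue glue bottle, 56 mm across, 158 mm tall, loose, standing beside the board 200 to 250 mm along the board's +y from its centre. Origin under its centre. To be left alone.
- oak_offcut: Loose oak offcut 90 x 60 x 22 mm lying on the bench beside the board, on the glue bottle's side. Origin under its centre. To be left alone.
- tape_measure: Yellow and black tape measure 66 x 34 x 62 mm, loose, standing beside the board 200 to 250 mm along the board's -y from its centre. Origin under its centre. To be left alone.

How it is judged:
On the way, in this order (a step that is already met when the one before it is completed fails the run):
1. the red knob is screwed fully home (within 0.12 rad) (value of joint red_turn below 0.12 rad), for 0.2 s.
2. the black knob is bottomed out (within 0.1 rad) (value of joint black_turn below 0.1 rad and value of joint red_turn below 0.15 rad), for 0.2 s.
At the end, for the whole second after the job is handed in: The black knob stands a quarter turn back from bottomed out (1.57 rad, within 0.3 rad), at rest and still gripped between the fingers (more than 3 N, the grasp point within 20 mm of its axis), and the red knob is still fully home (within 0.15 rad) (value of joint black_turn between 1.27 and 1.87 rad and velocity of joint black_turn between -0.1 and 0.1 rad/s and contact force between black_knob and the fingers above 3 N and value of joint red_turn below 0.15 rad and horizontal distance between the grasp point and black_knob below 0.02 m); the arm keeps its last pose, push and grip.
It fails at once if the glue bottle is moved more than 25 mm or tipped (distance of glue_bottle from where it was at the start of the episode above 0.025 m or angle between glue_bottle's own z axis and vertical above 0.4 rad).
It fails at once if the offcut is moved more than 25 mm (distance of oak_offcut from where it was at the start of the episode above 0.025 m).
It fails at once if the tape measure is moved more than 25 mm (distance of tape_measure from where it was at the start of the episode above 0.025 m).
It also fails if it takes over 56 s, if anything falls off the work surface, if the arm or the gripper's body presses on something with over 40 N, if the wrist force passes 120 N, or if a joint passes its speed limit or range.

ROBOT

A 7-joint arm with a two-finger parallel gripper is mounted at the origin on the work surface. World frame = base frame: x ahead of the robot, y to its left, z up, the work surface at z = 0. Lengths are in m, angles in rad, forces in N, time in s.
With the tool pointing down it reaches from about 0.425 to 0.875 m from the base axis. Payload 8.4 kg.
Tool frame: the origin (TCP) lies at the very end of the fingers, on their centre line; the grasp point (between the pads) lies 19 mm behind it; z points along the fingers, y is the line along which they close (so a half turn about z gives the same grasp; the last joint's range is limited). The gripper opens to 85 mm and grips with 20 to 120 N. Pads are 22 mm wide; open, the fingers measure 114 mm over their backs; the gripper's body (76 mm by 85 mm) begins 54 mm behind the grasp point. The pads swing forward as they close: fully open they stand 13 mm farther back than shut.
Start: joints at [1.012, 0.333, 0.04, 1.465, -0.013, 1.343, -0.059], TCP at [0.288, -0.582, 0.231] pointing down, gripper open.
Joint ranges: [-2.58, 2.58], [-0.38, 2.09], [-1.3, 1.39], [0.25, 2.4], [-1.5, 4.64], [0.08, 2.09], [-2.65, 2.65]. Speed limits (rad/s): [2.22, 2.22, 2.79, 2.79, 3.14, 3.14, 3.14].

INTERFACE

Orientations are given as [roll, pitch, yaw] about the fixed x, y, z axes, in that order (R = Rz(yaw) Ry(pitch) Rx(roll)).
In Python, from workcell import * gives the robot as it stands.
- The arm moves only by the tool send_rows, never from a script. Its argument "motion" is a list of rows, each an object with "offset": the shift along the tool's x, y, z in units of 30 mm (1.0 is 30 mm), a list of three; "rotation": the turn, a rotation vector about the tool's x, y, z in rad, a list of three. A call has 1 to 12 rows; each row shifts and turns the commanded pose from where the row before left it, along the tool's axes as they then stand; what a row does not reach is not made up. A row lasts 1/12 s, in which the tool goes at most 41.7 mm and 7.16 degrees, less where a joint would pass 70% of its speed; a pose out of reach is approached as far as the arm can. A call is refused whole if a number of a shift passes 1 or a number of a turn 0.125, either way. A call with a gripper value outside its range is refused whole. "claw" is the opening in per cent of the stroke, from 0 (shut) to 100 (fully open), set as the call begins (left out, the last holds). The fingers move at their own pace and stop on an object; "grip_force" is the grip in N (left out, the last holds). Time passes only in rows, so rows that do not move let the fingers close. It gives the time, the measured TCP pose, the force, the opening and the grip force at its end, in the units of the state.
- state(): the state, without advancing time (a new reading comes with each control period).
- snapshot(name): name is "side" or "top"; returns (picture, depth): 420x560x3 uint8, blue, green, red; 420x560 float32, m along the optical axis (not along the pixel's ray), 0 where there is no reading.
- camera_model(name): a dict with "fx", "fy", "cx", "cy" (pixels), "D" ([k1, k2, p1, p2, k3] as OpenCV has them; the pictures are not rectified), "rvec" (rotation vector, rad) and "tvec" (3), from world to camera coordinates, as OpenCV has them. Camera axes: x right, y down, z forward; pixel columns grow to the right and rows downward; lengths in m; the calibration is good to about 2 mm. A picture is of the moment at which its call begins. camera_model takes no time and is no camera call.
- sign_off(): hands the job in; it is judged then, once.
The state is a dict: "clock": time; "qpos": joint angles; "qvel": joint speeds; "tau": joint torques, N m; "ee_pos": TCP position; "eef_rot": TCP orientation; "contact_force": force on the tool from outside, world axes, zero at the start; "wrist_torque": the same for the moment, N m; "finger_gap": finger opening in m; "grasp_force": force on a finger pad.
Only numpy, scipy, OpenCV 4.12 (cv2) and the standard library are available. Lean on these libraries where they do the work, as an engineer would, in place of code of your own. Each camera call takes 0.05 s, during which the arm holds its last target. There are 200 camera calls.

## Working session

There is one attempt and no reset: what is moved stays moved. The work goes in short steps, Python scripts to look and compute and a tool call to move; the robot and the scene stay as the last step left them, time stands still between calls to the robot, and variables do not carry over. Pictures are saved under pics/ and viewed, at most 10 in all, crops included, and the job is handed in when it is done.

Besides the shell and the picture viewer there is one more tool, called after "Emit:" as name([rows], argument=value, ...), one row to a line, values as JSON. send_rows: Moves the arm, as the interface text tells. Its arguments: {"type":"object","properties":{"motion":{"type":"array"},"claw":{"type":"number"},"grip_force":{"type":"number"}},"required":["motion"]}

```bash
mkdir -p pics
python3 - <<'E'
from workcell import *
import cv2,numpy as np
for n in("top","side"):
    p,d=snapshot(n);cv2.imwrite(f"pics/{n}0.png",p);np.save(f"pics/{n}0d.npy",d)
    c=camera_model(n);R=cv2.Rodrigues(np.array(c["rvec"],float))[0];print(n,c["fx"],c["D"],-R.T@np.array(c["tvec"],float).ravel(),R[2])
print(state())
E
```

```text
top 472.87286979935504 [-0.06243241  0.          0.          0.          0.        ] [0.49090562 0.04098617 1.10894904] [ 0.09991942  0.00866488 -0.9949578 ]
side 381.5864928711696 [-0.01676701  0.          0.          0.          0.        ] [ 0.54737425 -0.51205224  0.55910932] [ 0.07558353  0.76763558 -0.63641397]
{'clock': 0.1, 'qpos': array([ 1.01181736,  0.33383011,  0.03986636,  1.46617881, -0.01339433,
        1.34326303, -0.05848786]), 'qvel': array([-0.00021701, -0.00240696,  0.00051604, -0.0028839 , -0.00036684,
       -0.00023775, -0.00043233]), 'tau': array([ 6.21386323e-03, -6.60012317e+01,  1.37189180e+00, -4.06468821e+01,
        1.73094351e-02,  9.01387510e-03, -3.22156484e-05]), 'ee_pos': array([ 0.2882415 , -0.58215138,  0.23051861]), 'eef_rot': array([-3.14018250e+00,  9.74843629e-05,  4.59783478e-01]), 'contact_force': array([-0.71741809, -0.15501185,  0.50527863]), 'wrist_torque': array([ 0.07082094, -0.00115895, -0.0279569 ]), 'grasp_force': 0.0, 'finger_gap': 0.08541225974012905}
```

View pics/top0.png

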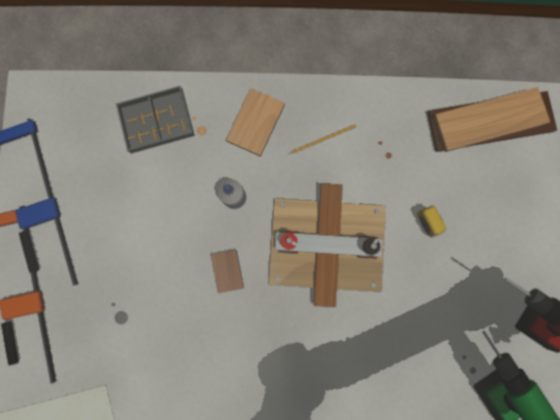

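View pics/side0.png

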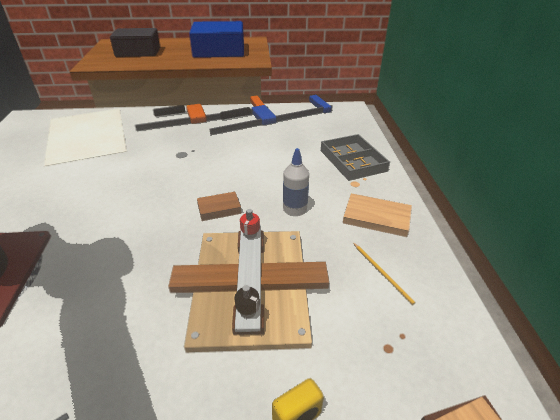

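Top view: red knob at (288,241), on the board's +y side near the glue bottle; black knob at (371,245). The bar runs between them with small yaw. Tape measure is at (433,221), offcut at (227,270). Side view: red at (250,222), black at (247,298).

```bash
cat > h.py <<'E'
import cv2,numpy as np
from workcell import *
def ray(n,uv):
    c=camera_model(n);K=np.array([[c["fx"],0,c["cx"]],[0,c["fy"],c["cy"]],[0,0,1]])
    R=cv2.Rodrigues(np.array(c["rvec"],float))[0];t=np.array(c["tvec"],float).ravel()
    x=cv2.undistortPoints(np.array([[uv]],float),K,np.array(c["D"]))[0,0]
    return -R.T@t,R.T@np.array([*x,1.])
def plane(n,uv,z):
    o,d=ray(n,uv);return o+d*(z-o[2])/d[2]
def pix(n,P):
    c=camera_model(n);K=np.array([[c["fx"],0,c["cx"]],[0,c["fy"],c["cy"]],[0,0,1]])
    return cv2.projectPoints(np.array([P],float),np.array(c["rvec"],float),np.array(c["tvec"],float),K,np.array(c["D"]))[0][0,0]
def blob(p,m,box):
    x0,y0,x1,y1=box;k=np.zeros(m.shape,np.uint8);k[y0:y1,x0:x1]=m[y0:y1,x0:x1]
    cs=cv2.findContours(k,cv2.RETR_EXTERNAL,cv2.CHAIN_APPROX_NONE)[0];c=max(cs,key=cv2.contourArea)
    return cv2.minEnclosingCircle(c),cv2.boundingRect(c),c
E
python3 - <<'E'
from h import *
p=cv2.imread("pics/top0.png");s=cv2.imread("pics/side0.png");d=np.load("pics/top0d.npy")
def redm(p):
    b,g,r=[p[...,i].astype(int) for i in range(3)];return ((r-np.maximum(b,g))>60).astype(np.uint8)*255
def blk(p): return (p.max(2)<70).astype(np.uint8)*255
for nm,n,q,m,box in(("r","top",p,redm(p),(272,225,304,257)),("k","top",p,blk(p),(355,228,385,257)),("r","side",s,redm(s),(230,205,270,242)),("k","side",s,blk(s),(228,280,268,322))):
    c,b,_=blob(q,m,box);print(nm,n,c,b,plane(n,c[0],.088).round(4))
for u,v in((288,241),(371,245),(330,244)):
    print(d[v,u],)
a=cv2.resize(p[222:266,270:304],None,fx=8,fy=8,interpolation=2);b=cv2.resize(p[222:266,354:388],None,fx=8,fy=8,interpolation=2)
cv2.imwrite("pics/c0.png",np.hstack([a,b]))
e=cv2.resize(s[200:250,225:275],None,fx=7,fy=7,interpolation=2);f=cv2.resize(s[278:328,222:272],None,fx=7,fy=7,interpolation=2)
cv2.imwrite("pics/c1.png",np.hstack([e,f]))
E
```

```text
r top ((288.5, 240.36666870117188), 7.779419422149658) (281, 233, 16, 16) [0.5372 0.0353 0.088 ]
k top ((370.5, 245.77272033691406), 8.164984703063965) (363, 238, 16, 16) [ 0.5301 -0.142   0.088 ]
r side ((252.66494750976562, 219.4690704345703), 6.503257751464844) (248, 213, 12, 13) [0.5412 0.0309 0.088 ]
k side ((246.3933868408203, 300.4779357910156), 13.593761444091797) (235, 288, 21, 27) [ 0.5275 -0.154   0.088 ]
0.996742
0.99812925
1.0557708
```

View pics/c0.png

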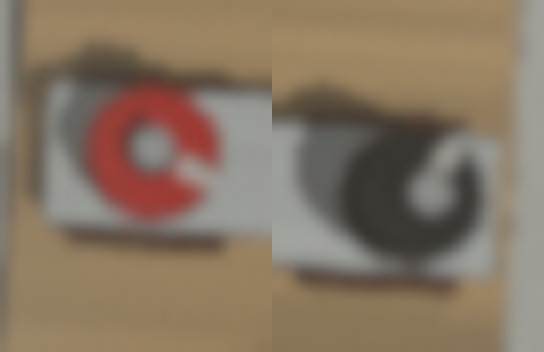

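View pics/c1.png

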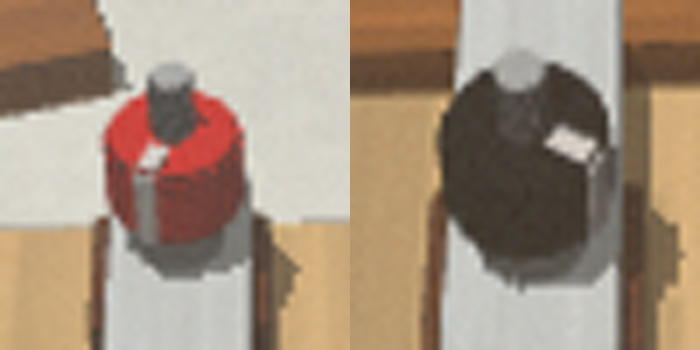

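Top crops: the red mark points right and slightly down, about 61° from straight down, so red_turn is about 1.1. The black mark points up-right, about 134°, so black_turn is about 2.4. The side crops agree. Board yaw is about -0.04; red is near (0.537, 0.037) and black near (0.530, -0.143).

Emit:
send_rows([
  {"offset": [0.83,-0.74,0],"rotation": [0,0,0]},
  {"offset": [0.83,-0.74,0],"rotation": [0,0,0]},
  {"offset": [0.83,-0.74,0],"rotation": [0,0,0]},
  {"offset": [0.83,-0.74,0],"rotation": [0,0,0]},
  {"offset": [0.83,-0.74,0],"rotation": [0,0,0]},
  {"offset": [0.83,-0.74,0],"rotation": [0,0,0]},
  {"offset": [0.83,-0.74,0],"rotation": [0,0,0]},
  {"offset": [0.83,-0.74,0],"rotation": [0,0,0]},
  {"offset": [0.83,-0.74,0],"rotation": [0,0,0]},
  {"offset": [0.83,-0.74,0],"rotation": [0,0,0]},
  {"offset": [0.83,-0.74,0],"rotation": [0,0,0]},
  {"offset": [0.83,-0.74,0],"rotation": [0,0,0]},
], claw=100, grip_force=40)

```text
clock: 1.1
ee_pos: [0.438, -0.2095, 0.2312]
eef_rot: [-3.141, 0.0, 0.46]
contact_force: [0.1, -0.1, 0.1]
finger_gap: 0.0851
grasp_force: 0.0
```

Emit:
send_rows([
  {"offset": [0.83,-0.74,0],"rotation": [0,0,0]},
  {"offset": [0.83,-0.74,0],"rotation": [0,0,0]},
  {"offset": [0.83,-0.74,0],"rotation": [0,0,0]},
  {"offset": [0.83,-0.74,0],"rotation": [0,0,0]},
  {"offset": [0.83,-0.74,0],"rotation": [0,0,0]},
  {"offset": [0.83,-0.74,0],"rotation": [0,0,0]},
  {"offset": [0.83,-0.74,0],"rotation": [0,0,0]},
  {"offset": [0.83,-0.74,0],"rotation": [0,0,0]},
  {"offset": [0,0,0],"rotation": [0,0,-0.125]},
  {"offset": [0,0,0],"rotation": [0,0,-0.125]},
  {"offset": [0,0,0],"rotation": [0,0,-0.125]},
  {"offset": [0,0,0],"rotation": [0,0,-0.125]},
])

```text
clock: 2.1
ee_pos: [0.5375, 0.0366, 0.2308]
eef_rot: [-3.141, 0.0, 0.966]
contact_force: [0.3, -0.1, -0.7]
finger_gap: 0.0852
grasp_force: 0.0
```

Emit:
send_rows([
  {"offset": [0,0,0],"rotation": [0,0,-0.125]},
  {"offset": [0,0,0],"rotation": [0,0,-0.125]},
  {"offset": [0,0,0],"rotation": [0,0,-0.125]},
  {"offset": [0,0,0],"rotation": [0,0,-0.125]},
  {"offset": [0,0,0],"rotation": [0,0,0]},
  {"offset": [0,0,0],"rotation": [0,0,0]},
])

```text
clock: 2.6
ee_pos: [0.5375, 0.0363, 0.2311]
eef_rot: [-3.141, 0.0, 1.456]
contact_force: [0.3, 0.1, -0.5]
finger_gap: 0.0853
grasp_force: 0.0
```

Run:
```python
from h import *
s=state();print(s["clock"],s["qpos"].round(3),s["ee_pos"],s["eef_rot"],s["contact_force"])
```

```text
2.6 [ 0.382  0.152 -0.585  1.711  0.087  1.305 -0.335] [0.5375318  0.03628702 0.23108004] [-3.14107722e+00  1.44538218e-06  1.45566319e+00] [ 0.26648663  0.12386557 -0.52833432]
```

Emit:
send_rows([
  {"offset": [0,0,0.8],"rotation": [0,0,0]},
  {"offset": [0,0,0.8],"rotation": [0,0,0]},
  {"offset": [0,0,0.8],"rotation": [0,0,0]},
  {"offset": [0,0,0.8],"rotation": [0,0,0]},
  {"offset": [0,0,0.8],"rotation": [0,0,0]},
  {"offset": [0,0,0.6],"rotation": [0,0,0]},
  {"offset": [0,0,0.6],"rotation": [0,0,0]},
  {"offset": [0,0,0.6],"rotation": [0,0,0]},
  {"offset": [0,0,0],"rotation": [0,0,0]},
])

```text
clock: 3.35
ee_pos: [0.5353, 0.0361, 0.054]
eef_rot: [-3.136, 0.001, 1.455]
contact_force: [-1.0, -0.4, 0.2]
finger_gap: 0.0855
grasp_force: 0.0
```

Run:
```python
from h import *
p,d=snapshot("side");cv2.imwrite("pics/s1.png",p[120:330,150:380].repeat(2,0).repeat(2,1))
s=state();print(s["clock"],s["ee_pos"],s["contact_force"])
```

```text
3.4 [0.53627042 0.03632963 0.05585047] [ 0.46947271  0.07466855 -0.09920249]
```

View pics/s1.png

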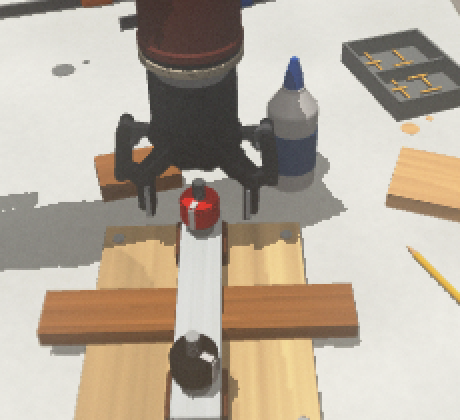

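The fingers straddle the red knob centrally (fingers at crop x 150 and 248, knob at 199). Next I close the gripper.

Emit:
send_rows([
  {"offset": [0,0,0],"rotation": [0,0,0]},
  {"offset": [0,0,0],"rotation": [0,0,0]},
  {"offset": [0,0,0],"rotation": [0,0,0]},
  {"offset": [0,0,0],"rotation": [0,0,0]},
  {"offset": [0,0,0],"rotation": [0,0,0]},
  {"offset": [0,0,0],"rotation": [0,0,0]},
  {"offset": [0,0,0],"rotation": [0,0,0]},
  {"offset": [0,0,0],"rotation": [0,0,0]},
], claw=0, grip_force=40)

```text
clock: 4.07
ee_pos: [0.5365, 0.0366, 0.0583]
eef_rot: [-3.139, 0.001, 1.46]
contact_force: [-10.6, -0.4, 13.2]
finger_gap: 0.0347
grasp_force: 38.7
```

Emit:
send_rows([
  {"offset": [0,0,0],"rotation": [0,0,0.08]},
  {"offset": [0,0,0],"rotation": [0,0,0.1]},
  {"offset": [0,0,0.01],"rotation": [0,0,0.1]},
  {"offset": [0,0,0],"rotation": [0,0,0.1]},
  {"offset": [0,0,0.01],"rotation": [0,0,0.1]},
  {"offset": [0,0,0],"rotation": [0,0,0.1]},
  {"offset": [0,0,0.01],"rotation": [0,0,0.1]},
  {"offset": [0,0,0],"rotation": [0,0,0.1]},
  {"offset": [0,0,0],"rotation": [0,0,0]},
  {"offset": [0,0,0],"rotation": [0,0,0]},
])

```text
clock: 4.9
ee_pos: [0.5383, 0.0356, 0.0578]
eef_rot: [3.14, -0.0, 0.678]
contact_force: [-3.2, -2.1, 7.7]
finger_gap: 0.035
grasp_force: 39.2
```

Run:
```python
from h import *
s=state();print(s["clock"],s["qpos"].round(3),s["ee_pos"],s["eef_rot"],s["contact_force"],s["wrist_torque"],s["finger_gap"],s["grasp_force"])
```

```text
4.9 [ 0.229  0.306 -0.433  1.907  0.157  0.96  -1.17 ] [0.53830788 0.0355814  0.05781264] [ 3.13969480e+00 -3.72648271e-04  6.77974487e-01] [-3.24412429 -2.1341854   7.66871151] [-0.62495595  0.54405303 -0.11208234] 0.035033935300393525 39.16767954826355
```

Emit:
send_rows([
  {"offset": [0,0,0.01],"rotation": [0,0,0.08]},
  {"offset": [0,0,0],"rotation": [0,0,0.08]},
  {"offset": [0,0,0],"rotation": [0,0,0.07]},
  {"offset": [0,0,0],"rotation": [0,0,0]},
  {"offset": [0,0,0],"rotation": [0,0,0]},
])

```text
clock: 5.32
ee_pos: [0.5387, 0.035, 0.0576]
eef_rot: [3.139, -0.001, 0.448]
contact_force: [-1.5, -4.5, 8.0]
finger_gap: 0.0349
grasp_force: 39.2
```

Run:
```python
from h import *
s=state();print(s["clock"],s["eef_rot"],s["contact_force"],s["wrist_torque"])
```

```text
5.3167 [ 3.13920189e+00 -1.22559111e-03  4.47722208e-01] [-1.49905134 -4.51102156  7.95248433] [-1.02004162  0.34004137 -0.05334659]
```

Emit:
send_rows([
  {"offset": [0,0,0],"rotation": [0,0,0.06]},
  {"offset": [0,0,0],"rotation": [0,0,0.06]},
  {"offset": [0,0,0],"rotation": [0,0,0.06]},
  {"offset": [0,0,0],"rotation": [0,0,0]},
  {"offset": [0,0,0],"rotation": [0,0,0]},
])

```text
clock: 5.73
ee_pos: [0.5389, 0.0346, 0.0576]
eef_rot: [3.139, -0.002, 0.268]
contact_force: [0.5, -6.0, 6.3]
finger_gap: 0.0349
grasp_force: 39.2
```

Run:
```python
from h import *
s=state();print(s["clock"],s["eef_rot"],s["contact_force"],s["wrist_torque"])
```

```text
5.7333 [ 3.13892432e+00 -1.81376429e-03  2.67853677e-01] [ 0.45813305 -6.03409759  6.25278907] [-1.32098563  0.0749984   0.10916672]
```

Emit:
send_rows([
  {"offset": [0,0,0],"rotation": [0,0,0.06]},
  {"offset": [0,0,0],"rotation": [0,0,0.06]},
  {"offset": [0,0,0],"rotation": [0,0,0]},
  {"offset": [0,0,0],"rotation": [0,0,0]},
])

```text
clock: 6.07
ee_pos: [0.5405, 0.0345, 0.0578]
eef_rot: [3.139, -0.005, 0.149]
contact_force: [6.7, -6.2, -0.8]
finger_gap: 0.035
grasp_force: 40.2
```

Run:
```python
from h import *
s=state();print(s["clock"],s["eef_rot"],s["contact_force"],s["wrist_torque"],s["qpos"][6],s["tau"][6])
p,d=snapshot("side");cv2.imwrite("pics/s2.png",p)
i=cv2.resize(p[190:250,210:290],None,fx=8,fy=8,interpolation=2);cv2.imwrite("pics/s2c.png",i)
```

```text
6.0667 [ 3.13883495 -0.00547855  0.14852798] [ 6.70142289 -6.16249707 -0.81978457] [-1.39359887 -1.53640835  0.64237488] -1.6732444514378884 -0.865863673388958
```

View pics/s2c.png

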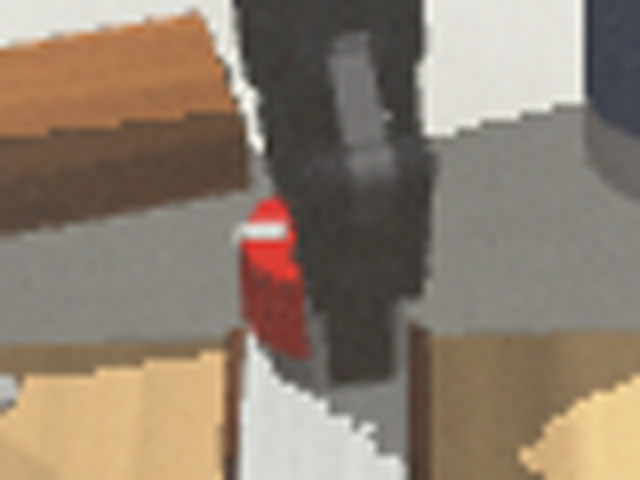

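The red knob's white mark points left in the crop, which is the board's -x, and the wrist torque jumped by about 0.5 N m, so red is home. Next I release and rise, going up 90 mm to clear the 108 mm stud.

Emit:
send_rows([
  {"offset": [0,0,0],"rotation": [0,0,0]},
  {"offset": [0,0,0],"rotation": [0,0,0]},
  {"offset": [0,0,0],"rotation": [0,0,0]},
  {"offset": [0,0,0],"rotation": [0,0,0]},
  {"offset": [0,0,0],"rotation": [0,0,0]},
  {"offset": [0,0,0],"rotation": [0,0,0]},
  {"offset": [0,0,-0.6],"rotation": [0,0,0]},
  {"offset": [0,0,-0.8],"rotation": [0,0,0]},
  {"offset": [0,0,-0.8],"rotation": [0,0,0]},
  {"offset": [0,0,-0.8],"rotation": [0,0,0]},
  {"offset": [0,0,0],"rotation": [0,0,0]},
  {"offset": [0,0,0],"rotation": [0,0,0]},
], claw=100)

```text
clock: 7.12
ee_pos: [0.5386, 0.0366, 0.1475]
eef_rot: [3.141, -0.003, 0.15]
contact_force: [-0.2, 0.7, -0.4]
finger_gap: 0.0852
grasp_force: 0.0
```

Run:
```python
from h import *
s=state();print(s["clock"],s["ee_pos"],s["eef_rot"],s["qpos"].round(3),s["finger_gap"],s["contact_force"])
```

```text
7.1167 [0.5385796  0.03658974 0.1475069 ] [ 3.14122460e+00 -2.83094109e-03  1.49828155e-01] [ 0.175  0.194 -0.362  1.827  0.076  1.131 -1.635] 0.08522913068595027 [-0.24153149  0.741865   -0.44455859]
```

Emit:
send_rows([
  {"offset": [-0.146,0.736,0],"rotation": [0,0,0]},
  {"offset": [-0.146,0.736,0],"rotation": [0,0,0]},
  {"offset": [-0.146,0.736,0],"rotation": [0,0,0]},
  {"offset": [-0.146,0.736,0],"rotation": [0,0,0]},
  {"offset": [-0.146,0.736,0],"rotation": [0,0,0]},
  {"offset": [-0.146,0.736,0],"rotation": [0,0,0]},
  {"offset": [-0.146,0.736,0],"rotation": [0,0,0]},
  {"offset": [-0.146,0.736,0],"rotation": [0,0,0]},
  {"offset": [0,0,0],"rotation": [0,0,-0.12]},
  {"offset": [0,0,0],"rotation": [0,0,-0.12]},
  {"offset": [0,0,0],"rotation": [0,0,-0.12]},
  {"offset": [0,0,0],"rotation": [0,0,-0.12]},
])

```text
clock: 8.12
ee_pos: [0.5286, -0.1434, 0.1446]
eef_rot: [-3.14, 0.001, 0.635]
contact_force: [-0.3, -0.3, -0.1]
finger_gap: 0.0847
grasp_force: 0.0
```

Emit:
send_rows([
  {"offset": [0,0,0],"rotation": [0,0,-0.12]},
  {"offset": [0,0,0],"rotation": [0,0,-0.12]},
  {"offset": [0,0,0],"rotation": [0,0,-0.12]},
  {"offset": [0,0,0],"rotation": [0,0,-0.12]},
  {"offset": [0,0,0],"rotation": [0,0,-0.12]},
  {"offset": [0,0,0],"rotation": [0,0,-0.12]},
  {"offset": [0,0,0],"rotation": [0,0,-0.12]},
  {"offset": [0,0,0],"rotation": [0,0,-0.12]},
  {"offset": [0,0,0],"rotation": [0,0,-0.12]},
  {"offset": [0,0,0],"rotation": [0,0,-0.12]},
  {"offset": [0,0,0],"rotation": [0,0,-0.12]},
  {"offset": [0,0,0],"rotation": [0,0,-0.12]},
])

```text
clock: 9.12
ee_pos: [0.5286, -0.1432, 0.1447]
eef_rot: [-3.14, -0.002, 2.076]
contact_force: [-0.1, 1.3, 0.2]
finger_gap: 0.0854
grasp_force: 0.0
```

Emit:
send_rows([
  {"offset": [0,0,0],"rotation": [0,0,-0.12]},
  {"offset": [0,0,0],"rotation": [0,0,-0.12]},
  {"offset": [0,0,0],"rotation": [0,0,-0.12]},
  {"offset": [0,0,0],"rotation": [0,0,-0.12]},
  {"offset": [0,0,0],"rotation": [0,0,-0.12]},
  {"offset": [0,0,0],"rotation": [0,0,-0.12]},
  {"offset": [0,0,0],"rotation": [0,0,-0.12]},
  {"offset": [0,0,0],"rotation": [0,0,-0.12]},
  {"offset": [0,0,0],"rotation": [0,0,0]},
  {"offset": [0,0,0],"rotation": [0,0,0]},
])

```text
clock: 9.95
ee_pos: [0.5288, -0.1434, 0.1451]
eef_rot: [3.141, -0.002, 3.026]
contact_force: [-0.0, -0.3, -0.8]
finger_gap: 0.0853
grasp_force: 0.0
```

Run:
```python
from h import *
s=state();print(s["clock"],s["ee_pos"],s["eef_rot"],s["qpos"].round(3),s["finger_gap"],s["contact_force"])
p,d=snapshot("side");cv2.imwrite("pics/s3.png",p[150:340,150:350].repeat(3,0).repeat(3,1))
```

```text
9.95 [ 0.52879026 -0.14335655  0.14507669] [ 3.14098145e+00 -1.65394482e-03  3.02600626e+00] [ 0.672  0.24  -0.555  1.799  0.137  1.143  1.528] 0.08528019772557684 [-0.04310169 -0.33062326 -0.8495268 ]
```

View pics/s3.png

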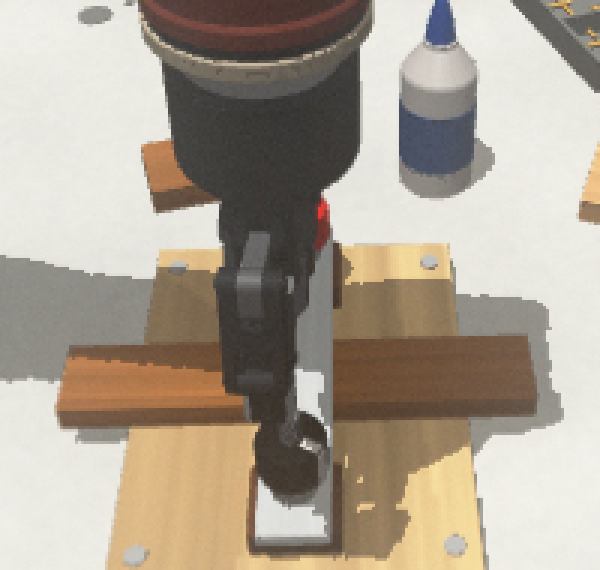

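The tool stands over the black knob (crop (290,450)), its mark unchanged. Next I descend, close and turn; expected turn is about 2.4.

Emit:
send_rows([
  {"offset": [0,0,0.6],"rotation": [0,0,0]},
  {"offset": [0,0,0.6],"rotation": [0,0,0]},
  {"offset": [0,0,0.6],"rotation": [0,0,0]},
  {"offset": [0,0,0.6],"rotation": [0,0,0]},
  {"offset": [0,0,0.45],"rotation": [0,0,0]},
  {"offset": [0,0,0],"rotation": [0,0,0]},
  {"offset": [0,0,0],"rotation": [0,0,0]},
])

```text
clock: 10.58
ee_pos: [0.5289, -0.1432, 0.0601]
eef_rot: [3.141, -0.002, 3.028]
contact_force: [0.7, -0.8, 0.3]
finger_gap: 0.0853
grasp_force: 0.0
```

Emit:
send_rows([
  {"offset": [0,0,0],"rotation": [0,0,0]},
  {"offset": [0,0,0],"rotation": [0,0,0]},
  {"offset": [0,0,0],"rotation": [0,0,0]},
  {"offset": [0,0,0],"rotation": [0,0,0]},
  {"offset": [0,0,0],"rotation": [0,0,0]},
  {"offset": [0,0,0],"rotation": [0,0,0]},
  {"offset": [0,0,0],"rotation": [0,0,0]},
  {"offset": [0,0,0],"rotation": [0,0,0]},
], claw=0, grip_force=40)

```text
clock: 11.25
ee_pos: [0.5296, -0.1462, 0.0621]
eef_rot: [-3.138, 0.001, 3.027]
contact_force: [-3.4, -7.4, 8.7]
finger_gap: 0.0346
grasp_force: 39.3
```

Run:
```python
from h import *
s=state();print(s["clock"],s["ee_pos"],s["eef_rot"],s["finger_gap"],s["contact_force"],s["wrist_torque"],s["grasp_force"])
```

```text
11.25 [ 0.52964233 -0.14619349  0.0620667 ] [-3.13836777e+00  1.48060480e-03  3.02743107e+00] 0.03460048556360136 [-3.41513116 -7.38444275  8.69920076] [-1.41989942  0.74944851 -0.03581521] 39.276241064071655
```

Emit:
send_rows([
  {"offset": [0,-0.1,0],"rotation": [0,0,0.05]},
  {"offset": [0,0,0.01],"rotation": [0,0,0.11]},
  {"offset": [0,0,0],"rotation": [0,0,0.11]},
  {"offset": [0,0,0.01],"rotation": [0,0,0.11]},
  {"offset": [0,0,0],"rotation": [0,0,0.11]},
  {"offset": [0,0,0.01],"rotation": [0,0,0.11]},
  {"offset": [0,0,0],"rotation": [0,0,0.11]},
  {"offset": [0,0,0.01],"rotation": [0,0,0.11]},
  {"offset": [0,0,0],"rotation": [0,0,0.11]},
  {"offset": [0,0,0.01],"rotation": [0,0,0.11]},
  {"offset": [0,0,0],"rotation": [0,0,0.11]},
  {"offset": [0,0,0.01],"rotation": [0,0,0.11]},
])

```text
clock: 12.25
ee_pos: [0.5291, -0.1472, 0.0609]
eef_rot: [3.142, 0.001, 1.764]
contact_force: [-9.4, -0.6, 20.8]
finger_gap: 0.0349
grasp_force: 40.5
```

Emit:
send_rows([
  {"offset": [0,0,0],"rotation": [0,0,0.1]},
  {"offset": [0,0,0],"rotation": [0,0,0.1]},
  {"offset": [0,0,0],"rotation": [0,0,0.1]},
  {"offset": [0,0,0],"rotation": [0,0,0.1]},
  {"offset": [0,0,0],"rotation": [0,0,0.1]},
  {"offset": [0,0,0],"rotation": [0,0,0.1]},
  {"offset": [0,0,0],"rotation": [0,0,0.1]},
  {"offset": [0,0,0],"rotation": [0,0,0.1]},
  {"offset": [0,0,0],"rotation": [0,0,0]},
  {"offset": [0,0,0],"rotation": [0,0,0]},
  {"offset": [0,0,0],"rotation": [0,0,0]},
])

```text
clock: 13.17
ee_pos: [0.5283, -0.147, 0.0603]
eef_rot: [-3.141, 0.001, 0.969]
contact_force: [-10.1, -0.3, 15.4]
finger_gap: 0.0352
grasp_force: 40.2
```

Run:
```python
from h import *
s=state();print(s["clock"],s["ee_pos"],s["eef_rot"],s["qpos"][6],s["contact_force"],s["wrist_torque"],s["grasp_force"],s["tau"][6])
```

```text
13.1667 [ 0.52830654 -0.14697193  0.06031027] [-3.14105351e+00  1.20425244e-03  9.68742484e-01] -0.47356121108692506 [-10.08575051  -0.26781577  15.37388891] [ 0.06647056  2.10657504 -0.07984878] 40.170727372169495 0.0406410510186106
```

Turned 2.06 so far, with about 0.35 left. I'll continue in small rows to the stop.

Emit:
send_rows([
  {"offset": [0,0,0.02],"rotation": [0,0,0.08]},
  {"offset": [0,0,0],"rotation": [0,0,0.08]},
  {"offset": [0,0,0],"rotation": [0,0,0.08]},
  {"offset": [0,0,0],"rotation": [0,0,0]},
  {"offset": [0,0,0],"rotation": [0,0,0]},
])

```text
clock: 13.58
ee_pos: [0.5282, -0.1468, 0.06]
eef_rot: [-3.141, 0.001, 0.728]
contact_force: [-12.2, 1.4, 20.8]
finger_gap: 0.0352
grasp_force: 40.6
```

Run:
```python
from h import *
s=state();print(s["clock"],s["ee_pos"],s["eef_rot"][2],s["contact_force"],s["wrist_torque"],s["tau"][6])
```

```text
13.5833 [ 0.52821197 -0.14683907  0.06003885] 0.7283389128145799 [-12.22439859   1.42146987  20.76718613] [ 0.29950427  2.64408915 -0.05257098] -0.2801499702036381
```

Emit:
send_rows([
  {"offset": [0,0,0],"rotation": [0,0,0.06]},
  {"offset": [0,0,0],"rotation": [0,0,0.06]},
  {"offset": [0,0,0],"rotation": [0,0,0]},
  {"offset": [0,0,0],"rotation": [0,0,0]},
])

```text
clock: 13.92
ee_pos: [0.5281, -0.1468, 0.06]
eef_rot: [-3.141, 0.001, 0.608]
contact_force: [-13.2, 1.7, 20.1]
finger_gap: 0.035
grasp_force: 40.5
```

Run:
```python
from h import *
s=state();print(s["clock"],s["ee_pos"],s["eef_rot"][2],s["contact_force"],s["wrist_torque"],s["tau"][6])
```

```text
13.9167 [ 0.52814698 -0.14678629  0.05998746] 0.6084959168153283 [-13.20182789   1.67630781  20.05356272] [ 0.31869346  2.54532062 -0.10230956] -0.18257229588925838
```

Emit:
send_rows([
  {"offset": [0,0,0],"rotation": [0,0,0.06]},
  {"offset": [0,0,0],"rotation": [0,0,0.06]},
  {"offset": [0,0,0],"rotation": [0,0,0]},
  {"offset": [0,0,0],"rotation": [0,0,0]},
])

```text
clock: 14.25
ee_pos: [0.528, -0.1467, 0.0598]
eef_rot: [-3.141, 0.002, 0.489]
contact_force: [-11.8, 1.3, 18.8]
finger_gap: 0.0347
grasp_force: 40.5
```

Run:
```python
from h import *
s=state();print(s["clock"],s["ee_pos"],s["eef_rot"][2],s["contact_force"],s["wrist_torque"],s["tau"][6])
p,d=snapshot("side")
cv2.imwrite("pics/s4.png",np.vstack([cv2.resize(p[270:340,210:290],None,fx=6,fy=6,interpolation=2)]))
```

```text
14.25 [ 0.528047   -0.14666894  0.05982592] 0.4885329391640991 [-11.84290504   1.29469049  18.76620828] [ 0.35683302  2.55681905 -0.04427403] -0.1821489818394184
```

View pics/s4.png

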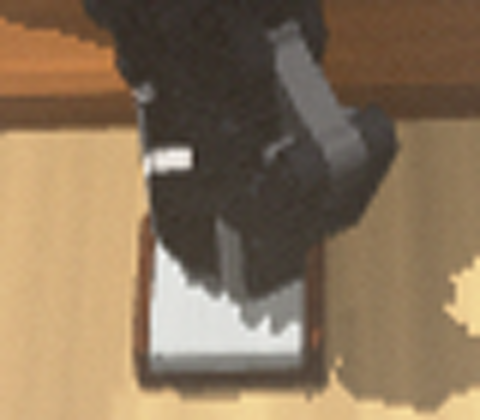

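The black mark (crop (170,160)) points almost left, the board's -x, so the knob is nearly home. I continue until the torque jumps.

Emit:
send_rows([
  {"offset": [0,0,0],"rotation": [0,0,0.06]},
  {"offset": [0,0,0],"rotation": [0,0,0.06]},
  {"offset": [0,0,0],"rotation": [0,0,0]},
  {"offset": [0,0,0],"rotation": [0,0,0]},
])

```text
clock: 14.63
ee_pos: [0.5288, -0.1464, 0.0598]
eef_rot: [3.141, 0.0, 0.37]
contact_force: [-9.5, 2.1, 14.6]
finger_gap: 0.0352
grasp_force: 40.2
```

Run:
```python
from h import *
s=state();print(s["clock"],s["ee_pos"],s["eef_rot"][2],s["contact_force"],s["wrist_torque"],s["tau"][6],s["qpos"][6])
print(plane("side",(238.3,296.7),.088))
```

```text
14.6333 [ 0.52877062 -0.14636038  0.05977826] 0.37015452726284614 [-9.48417407  2.13090456 14.61154823] [0.28116719 1.74841729 0.57787894] -0.8174999803304672 -1.0466004496426968
[ 0.515363   -0.14609962  0.088     ]
```

The torque jumped by 0.6 N m, so the black knob is bottomed out. I hold briefly, then back off a quarter turn.

Emit:
send_rows([
  {"offset": [0,0,0],"rotation": [0,0,0.03]},
  {"offset": [0,0,0],"rotation": [0,0,0]},
  {"offset": [0,0,0],"rotation": [0,0,0]},
  {"offset": [0,0,0],"rotation": [0,0,0]},
  {"offset": [0,0,0],"rotation": [0,0,0]},
])

```text
clock: 15.05
ee_pos: [0.5291, -0.1463, 0.0597]
eef_rot: [3.141, -0.0, 0.341]
contact_force: [-7.8, 2.6, 14.4]
finger_gap: 0.0347
grasp_force: 40.1
```

Emit:
send_rows([
  {"offset": [0,0,0],"rotation": [0,0,-0.06]},
  {"offset": [0,0,-0.01],"rotation": [0,0,-0.1]},
  {"offset": [0,0,0],"rotation": [0,0,-0.1]},
  {"offset": [0,0,-0.01],"rotation": [0,0,-0.1]},
  {"offset": [0,0,0],"rotation": [0,0,-0.1]},
  {"offset": [0,0,-0.01],"rotation": [0,0,-0.1]},
  {"offset": [0,0,0],"rotation": [0,0,-0.1]},
  {"offset": [0,0,-0.01],"rotation": [0,0,-0.1]},
  {"offset": [0,0,0],"rotation": [0,0,-0.1]},
])

```text
clock: 15.8
ee_pos: [0.5289, -0.1461, 0.0605]
eef_rot: [-3.141, -0.0, 1.204]
contact_force: [-6.4, 2.2, 10.3]
finger_gap: 0.035
grasp_force: 39.8
```

Emit:
send_rows([
  {"offset": [0,0,0],"rotation": [0,0,-0.1]},
  {"offset": [0,0,0],"rotation": [0,0,-0.1]},
  {"offset": [0,0,0],"rotation": [0,0,-0.1]},
  {"offset": [0,0,0],"rotation": [0,0,-0.1]},
  {"offset": [0,0,0],"rotation": [0,0,-0.1]},
  {"offset": [0,0,0],"rotation": [0,0,-0.1]},
  {"offset": [0,0,0],"rotation": [0,0,-0.1]},
  {"offset": [0,0,0],"rotation": [0,0,-0.06]},
  {"offset": [0,0,0],"rotation": [0,0,0]},
  {"offset": [0,0,0],"rotation": [0,0,0]},
  {"offset": [0,0,0],"rotation": [0,0,0]},
])

```text
clock: 16.72
ee_pos: [0.5288, -0.146, 0.061]
eef_rot: [-3.141, -0.0, 1.96]
contact_force: [-9.0, 2.3, 16.3]
finger_gap: 0.0348
grasp_force: 40.4
```

Run:
```python
from h import *
s=state();print(s["clock"],s["ee_pos"],s["eef_rot"][2],s["contact_force"],s["wrist_torque"],s["grasp_force"],s["qvel"].round(3))
p,d=snapshot("side");t,_=snapshot("top")
a=cv2.resize(p[195:340,205:295],None,fx=4,fy=4,interpolation=2);b=cv2.resize(t[200:290,270:390],(440,330),interpolation=2)
b=np.vstack([b,np.zeros((a.shape[0]-330,440,3),np.uint8)]);cv2.imwrite("pics/s5.png",np.hstack([a,b]))
```

```text
16.7167 [ 0.52881037 -0.1460237   0.06099856] 1.9597416514776707 [-9.01451253  2.32992361 16.33053059] [ 0.73870305  1.75744457 -0.02035661] 40.41202425956726 [-0.001  0.     0.001  0.     0.     0.003 -0.001]
```

View pics/s5.png

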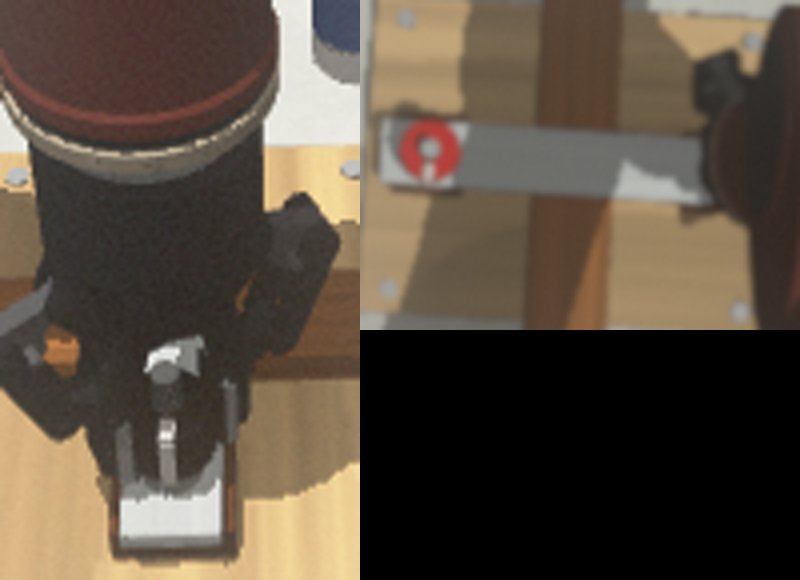

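The black mark now points along the bar toward -y (crop (168,440)), and the red mark points straight along -x (crop (429,175)). The grip is firm, so I hand in.

```bash
python3 -c "
from workcell import *
print(sign_off())"
```

```text
the job is handed in; nothing more can be done
None
```

I handed the job in at about 17 s with the red knob screwed home, and the black knob bottomed out, backed off a quarter turn and still gripped at 40 N; the hand-in returned no verdict.

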